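# Scrap an offcut through the cullet box hatch

### The arm

A 7-joint arm with a two-finger parallel gripper is mounted at the origin on the work surface. World frame = base frame: x ahead of the robot, y to its left, z up, the work surface at z = 0. Lengths are in mm, angles in rad, forces in N, time in s.
With the tool pointing down it reaches from about 425 to 950 mm from the base axis. Payload 4.7 kg.
Tool frame: the origin (TCP) lies on the centre line of the jaws, within the pads' length; the fingertips stand 22 mm ahead of it and the grasp point (between the pads) lies 3 mm ahead of it (r.nose_length is the distance from the TCP to the fingertips, in mm); z points along the fingers, y is the direction in which the jaws open and shut (so a half turn about z gives the same grasp; the last joint's range is limited). The gripper opens to 87 mm and grips with 3 to 60 N. Pads are 19 mm wide; open, the fingers measure 117 mm over their backs; the gripper's body (75 mm by 190 mm) begins 51 mm behind the grasp point.
Start: joints at [-1.343, 0.469, -0.049, 1.532, 0.024, 1.141, -0.082], TCP at [171.399, 652.893, 244.573] pointing down, gripper open.
Joint ranges: [-2.59, 2.59], [-0.33, 1.99], [-1.39, 1.29], [0.1, 2.45], [-1.04, 4.18], [0.21, 1.99], [-2.66, 2.66]. Speed limits (rad/s): [2.57, 2.57, 3.14, 3.14, 3.14, 3.14, 3.14].

### API

Orientations are given as a unit quaternion [w, x, y, z].
In Python, from station import r, viewer gives the robot as it stands.
- The arm moves only by the shell command python3 -m handwheel 'ROWS' [FORCE]. ROWS is text: rows parted by semicolons, each of 7 numbers parted by spaces: the turn, a rotation vector about the world's x, y, z in degrees, then the shift along the world's x, y, z in m, then the finger opening in m, from 0 to 0.087. A call has 1 to 10 rows; each row is the pose to reach, as a shift and turn from the pose commanded when the call began; what a row does not reach only later rows make up. A row lasts 1/12 s, in which the tool goes at most 41.7 mm and 7.16 degrees, less where a joint would pass 70% of its speed; a pose out of reach is approached as far as the arm can. A call with a gripper value outside its range is refused whole. The fingers move at their own pace and stop on an object; FORCE is the grip in N (left out, the last holds). Time passes only in rows, so rows that repeat a pose let the fingers close. It gives the time, the measured TCP pose, the force and the opening at its end, in the units of the state.
- r.get_state(): the state, without advancing time (a new reading comes with each control period).
- viewer.read_camera(name): name is "scene" or "top" or "wrist"; returns (picture, depth): 400x640x3 uint8, blue, green, red; 400x640 float32, mm along the optical axis (not along the pixel's ray), 0 where there is no reading.
- viewer.get_calibration(name): a dict with "fx", "fy", "cx", "cy" (pixels), "dist_coeffs" ([k1, k2, p1, p2, k3] as OpenCV has them; the pictures are not rectified), "world_to_cam" (4x4, takes a point from world to camera coordinates). Camera axes: x right, y down, z forward; pixel columns grow to the right and rows downward; lengths in mm; the calibration is good to about 2 mm. A picture is of the moment at which its call begins: read the wrist's pose just before it. get_calibration takes no time and is no camera call; for the wrist camera it gives the pose at the moment of the call.
- r.finish_job(): hands the job in, once; it reports no verdict.
The state is a dict: "t": time; "q": joint angles; "qvel": joint speeds; "effort": joint torques, N m; "tool_pos": TCP position; "tcp_rot": TCP orientation; "ft_force": force on the tool from outside, world axes, zero at the start; "ft_torque": the same for the moment, N m; "gripper_width": opening from 0.0 (shut) to 1.0 (fully open).
Only numpy, scipy, OpenCV 4.12 (cv2) and the standard library are available. Lean on these libraries where they do the work, as an engineer would, in place of code of your own. Each camera call takes 0.05 s, during which the arm holds its last target. There are 200 camera calls.

### The job

Clear away the red glass offcut: take the green hatch of the sloping scrap box by its black handle, lift it off its recessed seat, slide it sideways along its channels until the opening is completely clear, and leave it lying there. Then drop the red offcut through the opening into the box. Do not knock the light bar above the box, and leave the green offcut, the solder spool, the jar and the pliers where they are.

Things in the scene. Friction and masses are not known exactly. Their poses are not given: they have to be found in the camera images.
- box: Fixed plywood scrap box, 325 mm long (its y) and 142 mm deep (x); its sloping top faces the robot, 57 mm high in front, 134 behind. Origin on the table straight below the middle of the opening; x horizontal, from low front to high back (away from the robot), y along the box to the hatch's parking side, z up. It spans y -85 to +240, x -65 to +77 mm. Floor 8 mm above the table.
- deck: The box's fixed top, tilted 30 deg. Origin mid-opening at seat level, 100 mm up; x up the slope, y the way the hatch slides open, z square out of the slope (up, towards the robot). Seat: recess 136 (x) by 146 mm (y), 10 mm deep. White parking deck at z = 10 mm from y = 73 to an end stop at 228. Another stop, to z = 22 mm, at y = -73.
- channel (a point): Middle of the channels' height (z = 17 mm over the seat, mid-opening; deck's axes). Both long sides have walls at x = +-68 mm of the deck, up to z = 40, with lips turned inwards to x = +-56 at z = 34 to 40: the hatch stays captive. It can rise 24 mm at most and must rise over 10 mm to slide. Lifted by 17 mm it clears both the deck and the lips by 7 mm.
- opening (a point): Middle of the opening, 110 (x, up the slope) by 120 mm (y); same point and axes as the deck. Because of the slope and the upper lip, a thing falling straight down goes through only between x = -47 and +28 mm (middle -10), y = -60 to +60 mm, measured level in the box's frame. Fingers kept over 40 mm off the slope (z) clear the lips.
- hatch_handle (a point): Centre of the black handle bar of the loose green hatch, in the hatch's axes, which at the start are the deck's. Bar 80 mm long (y), 14 wide (x), 16 high (z), on posts at y = +-34 mm, 44 mm free under it. In the deck's frame it is at about (0, 0, 62) mm when seated (3 mm play), z = 72 when lying on the parking deck. Opening clear from y = 130; end stop met at 158.
- hatch_mid (a point): Middle of the underside of the hatch plate (130 mm up the slope by 140 mm along the channels, 10 mm thick), 62 mm below the handle bar's centre; hatch's axes. Hatch and handle weigh 0.25 to 0.5 kg. Let go on the slope it stays, or settles up to 3 mm against the lower channel.
- lamp: Fixed grey light bar over the box; origin and axes are the box's. Bar 24 (x) by 335 (y) by 22 mm (z), centred at x = -5, y = 77, z = 340 mm: nearly above the handle, so a tool pointing straight down runs into it, while one square to the slope passes in front. Carried by 10 mm posts at x = 82, y = -88 and +243 mm, with arms forward to the bar at its height.
- red_center (a point): Centre of the loose red fused-glass offcut, 64 mm (its x) by 36 mm (its y) by 10 mm thick, 60 g, lying flat on the table.
- green_center (a point): Centre of the loose green fused-glass offcut, same size as the red one. To be left alone.
- spool: Loose solder spool, black flanges 52 mm in diameter, 40 mm high, standing; origin at the centre of its underside. To be left alone.
- jar: Loose glass jar, 56 mm in diameter, 75 mm high; origin at the centre of its underside. To be left alone.
- pliers: Loose blue running pliers lying on the table, about 150 mm (x) by 60 mm (y) by 16 mm; origin on the table under their middle. To be left alone.

How it is judged (in metres and radians):
On the way, in this order (a step that is already met when the one before it is completed fails the run):
1. the hatch is lifted off its seat (raised at least 8 mm) (z of hatch_handle in the frame of deck above 0.07 m), for 0.1 s.
2. the hatch is slid clear of the opening (y of hatch_handle in the frame of deck above 0.128 m), for 0.2 s.
At the end, for the whole second after the job is handed in: The hatch lies flat on the parking deck in its channels, let go and still, its handle at least 128 mm along the channels from the middle of the opening; the red offcut lies still inside the box, below the seat (y of hatch_handle in the frame of deck above 0.128 m and z of hatch_handle in the frame of deck below 0.078 m and angle between the z axis of hatch_handle and the z axis of deck, either way round below 0.06 rad and linear speed of hatch below 0.02 m/s and z of red_center in the frame of deck below -0.01 m and x of red_center in the frame of box between -0.06 and 0.072 m and y of red_center in the frame of box between -0.08 and 0.08 m and linear speed of red below 0.03 m/s); the robot touches nothing.
It fails at once if the light bar is knocked (more than 12 N) (contact force between lamp and anything else above 12 N).
It fails at once if the green offcut is moved by more than 30 mm (distance of green_center from where it was at the start of the episode above 0.03 m).
It fails at once if the spool is moved by more than 30 mm (distance of spool from where it was at the start of the episode above 0.03 m).
It fails at once if the jar is moved by more than 30 mm (distance of jar from where it was at the start of the episode above 0.03 m).
It fails at once if the pliers are moved by more than 30 mm (distance of pliers from where it was at the start of the episode above 0.03 m).
It also fails if it takes over 59 s, if anything falls off the work surface, if the arm or the gripper's body presses on something with over 40 N, if the wrist force passes 120 N, or if a joint passes its speed limit or range.

## Working session

There is one attempt and no reset: what is moved stays moved. The work goes in short steps, Python scripts to look and compute and a shell command to move; the robot and the scene stay as the last step left them, time stands still between calls to the robot, and variables do not carry over. Pictures are saved under pics/ and viewed, about 8 in all and at most 12, crops included, and the job is handed in when it is done.

```bash
ls; mkdir -p pics
python3 - <<'E'
from station import r, viewer
import cv2,numpy as np
print(r.get_state())
for n in ("scene","top"):
    im,d=viewer.read_camera(n); cv2.imwrite(f"pics/{n}0.png",im); np.save(f"pics/{n}0.npy",d)
    c=viewer.get_calibration(n); print(n,c)
E
```

```text
pics
{'t': 0.0, 'q': array([-1.3429031 ,  0.46945112, -0.04855055,  1.53371569,  0.02409035,
        1.14098629, -0.08227263]), 'qvel': array([-0.00062577, -0.00144781,  0.00136527, -0.00090549, -0.00108326,
        0.00073544,  0.00132148]), 'effort': array([-6.22897860e-04, -5.07980454e+01, -8.07916070e-02, -2.36150461e+01,
       -6.13734405e-02,  3.80644819e-02,  1.93756737e-04]), 'tool_pos': array([171.30535325, 652.31623468, 243.4835122 ]), 'tcp_rot': array([-8.45900826e-05,  1.28036205e-01,  9.91769003e-01, -9.84056799e-04]), 'ft_force': array([-0.22900888,  0.17611789,  1.39683273]), 'ft_torque': array([ 0.00384909, -0.02384622, -0.03477259]), 'gripper_width': 0.9987321007786323}
scene {'fx': 390.0667312072274, 'fy': 390.0667312072274, 'cx': 321.1142429128647, 'cy': 196.28467586415488, 'dist_coeffs': array([-0.00270651,  0.        ,  0.        ,  0.        ,  0.        ]), 'world_to_cam': array([[ 7.61607161e-01,  6.47842047e-01, -1.59754303e-02,
        -3.92961273e+02],
       [ 5.22744575e-01, -6.28738150e-01, -5.75696490e-01,
        -2.14243788e+02],
       [-3.83004755e-01,  4.30103500e-01, -8.17507393e-01,
         1.30340525e+03],
       [ 0.00000000e+00,  0.00000000e+00,  0.00000000e+00,
         1.00000000e+00]])}
top {'fx': 370.1125572410323, 'fy': 370.1125572410323, 'cx': 316.34582271689845, 'cy': 193.90444014015375, 'dist_coeffs': array([0.02647456, 0.        , 0.        , 0.        , 0.        ]), 'world_to_cam': array([[-2.26294686e-02, -9.99640889e-01, -1.43526970e-02,
         7.09021278e+00],
       [-9.89273873e-01,  2.44624544e-02, -1.44009699e-01,
         5.16126165e+02],
       [ 1.44309086e-01,  1.09398852e-02, -9.89472186e-01,
         1.15110273e+03],
       [ 0.00000000e+00,  0.00000000e+00,  0.00000000e+00,
         1.00000000e+00]])}
```

View pics/scene0.png

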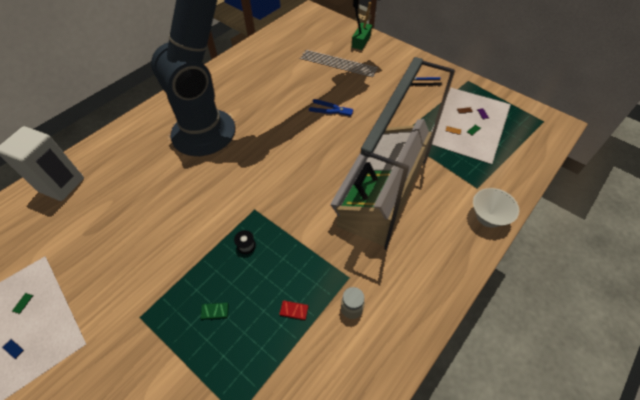

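View pics/top0.png

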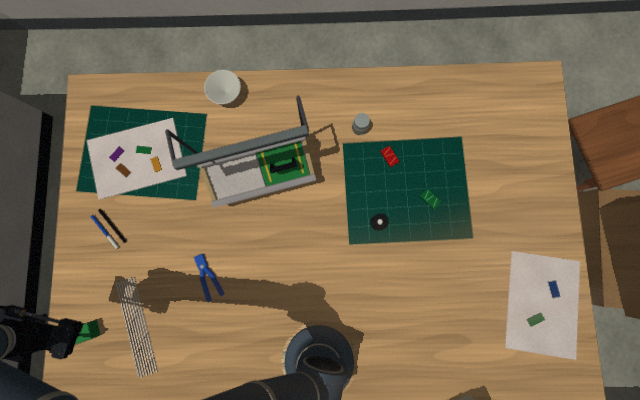

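The top view shows the hatch handle at (285,167), the parking deck at (232,180), the red offcut at (390,156), green at (430,199), the spool at (380,222), the jar at (361,124) and the pliers at (207,275). The scene view agrees, with red at (294,310) and the handle at (365,182). Next I'll turn these into positions.

```bash
cat > h.py <<'E'
import numpy as np, cv2
from station import r, viewer
from scipy.spatial.transform import Rotation as R
def cloud(d,c):
    v,u=np.mgrid[0:400,0:640]; K=np.array([[c['fx'],0,c['cx']],[0,c['fy'],c['cy']],[0,0,1]])
    p=cv2.undistortPoints(np.stack([u,v],-1).reshape(-1,1,2).astype(float),K,c['dist_coeffs']).reshape(400,640,2)
    P=np.dstack([p*d[...,None],d]); M=np.linalg.inv(c['world_to_cam'])
    P=P@M[:3,:3].T+M[:3,3]; P[d<=0]=np.nan; return P
def plane(P):
    m=np.median(P,0); Q=P
    for _ in range(5):
        m=Q.mean(0); n=np.linalg.svd(Q-m,full_matrices=False)[2][2]; n*=np.sign(n[2]); e=(P-m)@n; Q=P[abs(e)<max(2,1.5*np.median(abs(e)))]
    return m,n,len(Q)
E
python3 - <<'E'
from h import *
for n in ("top","scene"):
    im=cv2.imread(f"pics/{n}0.png"); d=np.load(f"pics/{n}0.npy"); P=cloud(d,viewer.get_calibration(n))
    X,Y,Z=P[...,0],P[...,1],P[...,2]; b,g,rr=[im[...,i].astype(int) for i in range(3)]
    print(n,"table z",np.nanmedian(Z[(X>100)&(X<350)&(abs(Y)<300)]))
    reg=(X>400)&(X<750)&(Y>-120)&(Y<450)
    bar=reg&(Z>342)&(Z<362)
    rc=cv2.minAreaRect(P[bar][:,:2].astype(np.float32)); print("lamp rect",rc,bar.sum(),np.nanpercentile(Z[bar],[5,50,95]))
    bp=P[bar]; 
    l=cv2.fitLine(bp[:,:2].astype(np.float32),cv2.DIST_HUBER,0,.01,.01).ravel(); print("line",l, "ext",np.percentile((bp[:,:2]-l[2:])@l[:2],[0,1,99,100]))
    red=(rr>120)&(g<60)&(b<60)&(X>200)&(X<800)&(Y<0)&(Y>-500)
    k=(rr>100)&(rr>2*g)&(rr>2*b)&(X>200)&(X<800)&(Y<0)&(Y>-500)
    print("red",cv2.minAreaRect(P[k][:,:2].astype(np.float32)),k.sum(),np.nanmedian(P[k],0), P[k].mean(0))
    hat=reg&(g>rr*1.3)&(g>b*1.3)&(g>40)&(Z>40)&(Z<200)
    print("hatch green",hat.sum(),plane(P[hat]) if hat.sum()>20 else "")
    blk=reg&(im.max(2)<45)&(Z>110)&(Z<220)
    print("handle",blk.sum(),np.nanmedian(P[blk],0) if blk.any() else "")
    wh=reg&(im.min(2)>110)&(Z>60)&(Z<170)
    print("park",wh.sum(),plane(P[wh]) if wh.sum()>20 else "")
for nm,(u,v) in dict(green=(430,199),spool=(376,222),jar=(361,124),pliers=(207,275),handle=(285,167)).items():
    d=np.load("pics/top0.npy");P=cloud(d,viewer.get_calibration("top"));print(nm,P[v,u].round())
im=cv2.imread("pics/top0.png");cv2.imwrite("pics/topcrop.png",cv2.resize(im[90:220,150:350],None,fx=4,fy=4,interpolation=cv2.INTER_CUBIC))
E
```

```text
top table z -0.20027210909893256
lamp rect ((628.4055786132812, 180.50955200195312), (102.55643463134766, 340.2654113769531), 14.325536727905273) 1603 [343.41794155 349.51493879 352.47885347]
line [ 2.3779325e-01 -9.7131580e-01  5.9204187e+02  1.7175327e+02] ext [-169.90163765 -168.23068277  168.54158845  170.11676885]
red ((642.9989013671875, -251.127197265625), (62.88357162475586, 35.20204544067383), 30.12752914428711) 198 [ 642.08395641 -250.74797472    9.41818097] [ 642.58518355 -250.57008685    9.43035872]
hatch green 1266 (array([605.02191075,  96.13077623, 104.8448907 ]), array([-0.48442712, -0.11493117,  0.86724921]), 877)
handle 230 [586.33079474  97.56950469 158.30120341]
park 2175 (array([560.02643204, 217.59569977, 102.05492968]), array([-4.74178730e-01,  6.88163995e-04,  8.80428338e-01]), 1424)
scene table z 1.326265439593044
lamp rect ((630.1237182617188, 180.61180114746094), (103.11518096923828, 341.48675537109375), 13.900845527648926) 1483 [343.42772243 351.20110129 353.23705643]
line [ 2.4255629e-01 -9.7013736e-01  6.0126385e+02  1.5077855e+02] ext [-192.6049005  -189.66192519  147.05675024  148.86099565]
red ((641.398681640625, -250.71267700195312), (64.09693908691406, 35.30504608154297), 27.864551544189453) 360 [ 642.23680348 -250.86488244   10.99685281] [ 642.40087049 -250.86738751   10.90844232]
hatch green 538 (array([593.10091672,  88.52628542,  99.12125176]), array([-0.48335083, -0.1190927 ,  0.86728825]), 472)
handle 465 [596.36075207  69.90311793 150.23638097]
park 1009 (array([560.45349724, 210.93903855, 107.44086191]), array([-0.53506372,  0.00211071,  0.84480907]), 630)
green [ 494. -374.   12.]
spool [ 421. -191.   41.]
jar [ 733. -153.   72.]
pliers [267. 353.  -0.]
handle [580.  83. 157.]
```

View pics/topcrop.png

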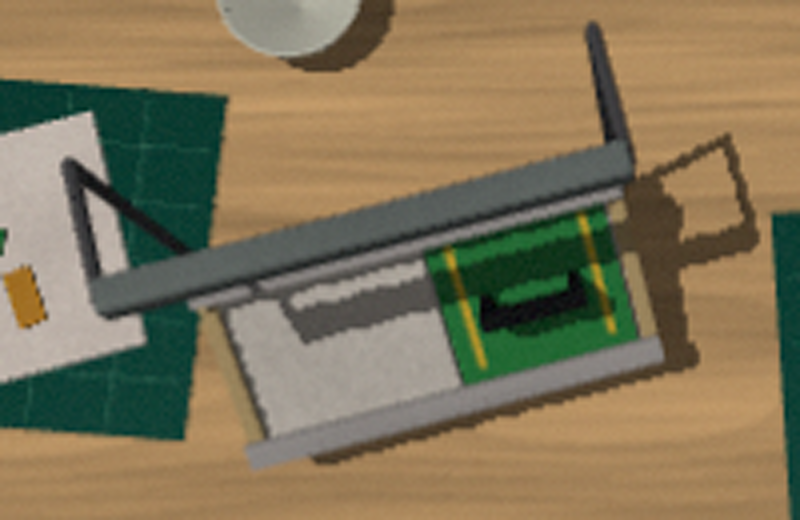

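The yaw is about 14° and the box origin about (614, 97). I'll write a helper that prints shift and turn for a given target, then move to a pose square to the slope, well in front of the handle.

```bash
cat >> h.py <<'E'
psi=np.radians(14.0); O=np.array([614.,97.,0])
Rb=R.from_euler('z',psi).as_matrix(); Rd=Rb@R.from_euler('y',-np.pi/6).as_matrix(); D0=O+[0,0,100]
def deck(p): return D0+Rd@np.array(p,float)
def indeck(P): return (P-D0)@Rd
def tool(tilt=0):  # y=deck x, z=-deck z; tilt>0 leans body toward robot
    M=np.column_stack([np.cross(Rd[:,0],-Rd[:,2]),Rd[:,0],-Rd[:,2]])
    return R.from_rotvec(-np.radians(tilt)*Rd[:,1]).as_matrix()@M
def quat(q): return R.from_quat(np.roll(q,-1))
def go(p,M):
    s=r.get_state(); d=R.from_matrix(M)*quat(s['tcp_rot']).inv()
    print("turn",np.degrees(d.as_rotvec()).round(2),"shift",((np.array(p)-s['tool_pos'])/1000).round(4))
E
python3 - <<'E'
from h import *
print(Rd[:,1],tool()[:,2],deck([0,0,62]))
go(deck([0,0,62+170]),tool())
E
```

```text
[-0.2419219   0.97029573  0.        ] [ 0.48514786  0.12096095 -0.8660254 ] [583.92083249  89.50042124 153.69357503]
turn [ 22.18 -22.45 -59.81] shift [ 0.3301 -0.5834  0.0573]
```

```bash
python3 -m handwheel '0 0 -30 0.15 -0.29 0.06 0.087;0 0 -30 0.15 -0.29 0.06 0.087;0 0 -30 0.15 -0.29 0.06 0.087;0 0 -30 0.15 -0.29 0.06 0.087;0 0 -30 0.15 -0.29 0.06 0.087;0 0 -30 0.15 -0.29 0.06 0.087;0 0 -30 0.15 -0.29 0.06 0.087;0 0 -30 0.15 -0.29 0.06 0.087;0 0 -30 0.15 -0.29 0.06 0.087;0 0 -30 0.15 -0.29 0.06 0.087' 20
python3 -c "
from h import *
go(deck([0,0,62+170]),tool())"
```

```text
t: 0.93
tool_pos: [322.8, 360.8, 305.1]
tcp_rot: [0.0, 0.383, 0.924, 0.001]
ft_force: [-0.6, 0.4, -0.1]
gripper_width: 0.999
turn [ 14.89 -26.38 -30.27] shift [ 0.1786 -0.2919 -0.0042]
```

```bash
python3 -m handwheel '14.9 -26.4 -30.3 0.179 -0.292 -0.004 0.087;14.9 -26.4 -30.3 0.179 -0.292 -0.004 0.087;14.9 -26.4 -30.3 0.179 -0.292 -0.004 0.087;14.9 -26.4 -30.3 0.179 -0.292 -0.004 0.087;14.9 -26.4 -30.3 0.179 -0.292 -0.004 0.087;14.9 -26.4 -30.3 0.179 -0.292 -0.004 0.087;14.9 -26.4 -30.3 0.179 -0.292 -0.004 0.087;14.9 -26.4 -30.3 0.179 -0.292 -0.004 0.087;14.9 -26.4 -30.3 0.179 -0.292 -0.004 0.087;14.9 -26.4 -30.3 0.179 -0.292 -0.004 0.087'
python3 - <<'E'
from h import *
s=r.get_state(); print(s['tool_pos'],s['q'].round(2)); go(deck([0,0,62+170]),tool())
c=viewer.get_calibration("wrist"); im,d=viewer.read_camera("wrist"); np.save("pics/w1.npy",d)
print("w2c z-axis/pos", np.linalg.inv(c['world_to_cam']).round(3))
np.savez("pics/w1c.npz",**c)
im2,d2=viewer.read_camera("scene"); cv2.imwrite("pics/w1.png",np.vstack([cv2.resize(im,(480,300)),cv2.resize(im2[0:250,120:520],(480,300))]))
cv2.imwrite("pics/w1full.png",im)
P=cloud(d,c); D=indeck(P)
# handle bar top: deck z 62..76, near
k=(abs(D[...,0])<25)&(abs(D[...,1])<60)&(D[...,2]>60)&(D[...,2]<80)&(im.max(2)<70)
Q=D[k]; print("bar",k.sum(),np.percentile(Q,[2,50,98],axis=0).round(1))
print(cv2.minAreaRect(Q[:,:2].astype(np.float32)))
g=im.astype(int); k=(g[...,1]>1.3*g[...,2])&(g[...,1]>1.3*g[...,0])&(abs(D[...,0])<60)&(abs(D[...,1])<65)&(D[...,2]<30)
m,n,N=plane(P[k]); print("plate in deck",indeck(m),n@Rd,N)
for zz in ((30,50),):
    k=(abs(D[...,0])<85)&(abs(D[...,0])>50)&(abs(D[...,1]-50)<100)&(D[...,2]>zz[0])&(D[...,2]<zz[1])
    Q=D[k]
    for sgn in (-1,1):
        q=Q[Q[:,0]*sgn>0]; 
        if len(q)>20: print("lip",sgn,len(q),np.percentile(q,[2,50,98],axis=0).round(1),"slope",np.degrees(np.polyfit(q[:,1],q[:,0],1)[0]))
E
```

```text
t: 1.77
tool_pos: [501.6, 68.9, 300.6]
tcp_rot: [0.16, 0.595, 0.761, 0.203]
ft_force: [-0.3, 0.6, -0.3]
gripper_width: 1.0
[501.55585208  68.88139245 300.63357932] [-0.85 -0.14  0.59  2.21  0.16  0.53 -0.12]
turn [ 0.15 -0.    0.05] shift [-0.0001  0.0001  0.0003]
w2c z-axis/pos [[ 8.41000e-01  1.08000e-01  5.30000e-01  4.15734e+02]
 [ 2.09000e-01 -9.69000e-01 -1.34000e-01  1.20328e+02]
 [ 4.99000e-01  2.23000e-01 -8.37000e-01  4.23309e+02]
 [ 0.00000e+00  0.00000e+00  0.00000e+00  1.00000e+00]]
bar 875 [[ -8.4 -33.9  68.8]
 [ -1.8   6.5  71.1]
 [  4.8  41.9  72.7]]
((-1.77833890914917, 2.7312164306640625), (79.17938232421875, 13.363326072692871), 89.62603759765625)
plate in deck [ 0.94167673  3.5992528  11.18924517] [1.84215087e-04 1.29531305e-03 9.99999144e-01] 7163
lip -1 3270 [[-74.6 -44.5  37.9]
 [-64.5  63.   41.1]
 [-54.8 146.6  42.6]] slope 0.00917938366537867
lip 1 3246 [[ 56.9 -45.3  37.7]
 [ 66.4  61.8  41.1]
 [ 76.5 146.6  42.6]] slope 0.08798264889333711
```

View pics/w1.png

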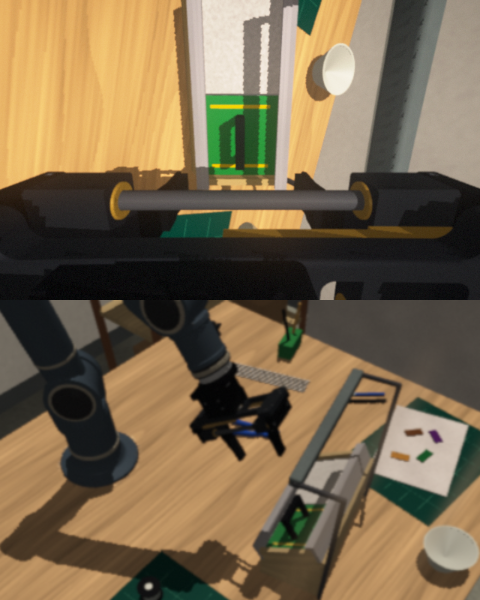

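The wrist view (top half of the picture) shows the handle bar at about (239,140), between the grey lips at x≈195 and x≈280. The scene view shows the gripper well in front of the light bar. Measured in my deck frame, the bar centre is (-1.8, 2.7, 63) mm, and the lips are within 1 mm of where I expected. I'll narrow the jaws to 50 mm so they clear the lips, then approach.

```bash
python3 -c "
from h import *
go(deck([-1.8,2.7,96]),tool(2));go(deck([-1.8,2.7,66]),tool(2)); print(Rd)"
```

```text
turn [ 0.69 -2.   -0.34] shift [ 0.0652  0.0151 -0.1179]
turn [ 0.69 -2.   -0.34] shift [ 0.0798  0.0188 -0.1439]
[[ 0.84030075 -0.2419219  -0.48514786]
 [ 0.20951051  0.97029573 -0.12096095]
 [ 0.5         0.          0.8660254 ]]
```

```bash
python3 -m handwheel '0.7 -2 -0.3 0.032 0.0075 -0.058 0.05;0.7 -2 -0.3 0.065 0.015 -0.118 0.05;0.7 -2 -0.3 0.065 0.015 -0.118 0.05;0.7 -2 -0.3 0.065 0.015 -0.118 0.05;0.7 -2 -0.3 0.069 0.016 -0.125 0.05;0.7 -2 -0.3 0.073 0.017 -0.132 0.05;0.7 -2 -0.3 0.077 0.018 -0.138 0.05;0.7 -2 -0.3 0.08 0.019 -0.144 0.05;0.7 -2 -0.3 0.08 0.019 -0.144 0.05;0.7 -2 -0.3 0.08 0.019 -0.144 0.05'
python3 - <<'E'
from h import *
s=r.get_state(); print(indeck(s['tool_pos']),s['ft_force'])
im,d=viewer.read_camera("scene"); c=viewer.get_calibration("scene")
im2,d2=viewer.read_camera("top")
cv2.imwrite("pics/g1.png",np.vstack([cv2.resize(im[30:230,270:470],(560,300))[:,:],cv2.resize(im2[120:220,190:340],(560,300))]))
E
```

```text
t: 2.7
tool_pos: [581.3, 91.5, 160.6]
tcp_rot: [0.167, 0.594, 0.757, 0.216]
ft_force: [0.1, -0.2, 0.1]
gripper_width: 0.575
[ 1.72639797  2.55753785 69.01872194] [ 0.13592462 -0.23399872  0.08263066]
```

View pics/g1.png

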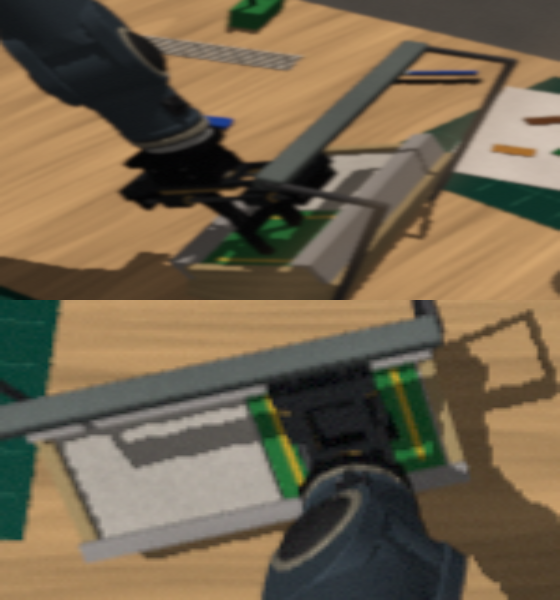

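The jaws straddle the bar. The gripper body's upper end lies below the lamp bar, with no contact force. I'll check that it has settled.

```bash
python3 -c "
from h import *
s=r.get_state();print(indeck(s['tool_pos']),s['t'],s['qvel'].round(3));go(deck([-1.8,2.7,65]),tool(2))"
```

```text
[ 2.03662411  1.78065733 69.81129396] 2.8 [-0.001 -0.009  0.012  0.002  0.006 -0.001  0.012]
turn [-0.16 -0.27  0.13] shift [-0.0011  0.0007 -0.0061]
```

```bash
python3 -m handwheel '0 0 0 -0.001 0.001 -0.006 0.05;0 0 0 -0.001 0.001 -0.006 0.05;0 0 0 -0.001 0.001 -0.006 0.05'
python3 -c "
from h import *
s=r.get_state();print(indeck(s['tool_pos']),s['t'],s['q'].round(3),s['ft_force']);go(deck([-1.8,2.7,65]),tool(2))"
```

```text
t: 3.05
tool_pos: [581.2, 91.1, 158.0]
tcp_rot: [0.166, 0.593, 0.758, 0.214]
ft_force: [-0.3, -0.2, -0.4]
gripper_width: 0.574
[ 0.22912115  2.17608263 66.89488213] 3.05 [-0.7    0.29   0.569  2.231 -1.042  0.212  1.029] [-0.31529048 -0.23296976 -0.41414073]
turn [-0.   -0.58  0.06] shift [-0.0009  0.0003 -0.0027]
```

Joints 5 and 6 are at the ends of their ranges, and my extra 2° of lean makes that worse. I'll take the lean out before gripping.

```bash
python3 -m handwheel '-0.7 2 0.3 -0.002 0 -0.001 0.05;-0.7 2 0.3 -0.002 0 -0.001 0.05;-0.7 2 0.3 -0.002 0 -0.001 0.05;-0.7 2 0.3 -0.002 0 -0.001 0.05'
python3 -c "
from h import *
s=r.get_state();print(indeck(s['tool_pos']),s['t'],s['q'].round(3),s['ft_force']);go(deck([-1.8,2.7,65]),tool(0))"
```

```text
t: 3.38
tool_pos: [579.2, 91.1, 156.6]
tcp_rot: [0.156, 0.594, 0.764, 0.199]
ft_force: [-0.9, -0.4, -0.2]
gripper_width: 0.579
[-2.15501088  2.71143531 66.63267368] 3.3833 [-0.774  0.308  0.661  2.216 -0.95   0.267  0.939] [-0.86011078 -0.38818591 -0.15865461]
turn [ 0.25 -0.63 -0.27] shift [ 0.0011  0.0003 -0.0012]
```

Both joints are clear of their limits, and the grasp point is at the bar centre. Closing the jaws.

```bash
python3 -m handwheel '0 0 0 0 0 -0.001 0;0 0 0 0 0 -0.001 0;0 0 0 0 0 -0.001 0;0 0 0 0 0 -0.001 0;0 0 0 0 0 -0.001 0;0 0 0 0 0 -0.001 0' 35
python3 -c "
from h import *
s=r.get_state();print(indeck(s['tool_pos']),s['q'].round(3),s['gripper_width']*87);print(17*Rd[:,2])"
```

```text
t: 3.88
tool_pos: [579.3, 90.7, 155.6]
tcp_rot: [0.156, 0.594, 0.764, 0.199]
ft_force: [0.8, 0.3, -0.2]
gripper_width: 0.205
[-2.66360086  2.29544638 65.73660883] [-0.769  0.309  0.655  2.216 -0.953  0.266  0.942] 17.832794458675263
[-8.24751367 -2.05633611 14.72243186]
```

```bash
python3 -m handwheel '0 0 0 0 0 0 0;0 0 0 0 0 0 0;0 0 0 0 0 0 0' 35
python3 -m handwheel '0 0 0 -0.003 -0.001 0.005 0;0 0 0 -0.005 -0.0015 0.01 0;0 0 0 -0.008 -0.002 0.014 0;0 0 0 -0.008 -0.002 0.015 0;0 0 0 -0.008 -0.002 0.015 0;0 0 0 -0.008 -0.002 0.015 0'
python3 -c "
from h import *
s=r.get_state();print(indeck(s['tool_pos']),s['q'].round(3),s['gripper_width']*87,s['ft_force']); go(deck([-2,2.3,82.5]),tool(0))"
```

```text
t: 4.13
tool_pos: [580.0, 90.8, 156.1]
tcp_rot: [0.156, 0.594, 0.764, 0.199]
ft_force: [1.8, 1.2, 0.3]
gripper_width: 0.16
t: 4.63
tool_pos: [571.6, 88.8, 170.8]
tcp_rot: [0.156, 0.594, 0.764, 0.199]
ft_force: [1.9, 0.1, -0.6]
gripper_width: 0.156
[-1.90116814  2.28919137 82.90255657] [-0.847  0.277  0.742  2.223 -0.871  0.29   0.867] 13.543928490078226 [ 1.86967135  0.08859561 -0.60272665]
turn [ 0.28 -0.61 -0.25] shift [ 0.0001  0.     -0.0004]
```

```bash
cat >> h.py <<'E'
def hatch(lo=-40,hi=220):
    c=viewer.get_calibration("wrist"); im,d=viewer.read_camera("wrist"); P=cloud(d,c); D=indeck(P); g=im.astype(int)
    k=(g[...,1]>1.3*g[...,2])&(g[...,1]>1.3*g[...,0])&(abs(D[...,0])<54)&(D[...,1]>lo)&(D[...,1]<hi)&(D[...,2]<45)&(D[...,2]>-5)
    m,n,N=plane(P[k]); print("plate",indeck(m).round(1),"n",(n@Rd).round(3),N,"y range",np.percentile(D[k][:,1],[1,99]).round(1)); return im
E
python3 - <<'E'
from h import *
im=hatch(-120); cv2.imwrite("pics/w2.png",im)
print(r.get_state()['ft_force'],150*Rd[:,1])
E
```

```text
plate [ 0.4 37.3 28.3] n [0.002 0.002 1.   ] 12589 y range [-4.3 71.4]
[ 2.97487696 -0.50162199  0.63027802] [-36.28828434 145.54435894   0.        ]
```

View pics/w2.png

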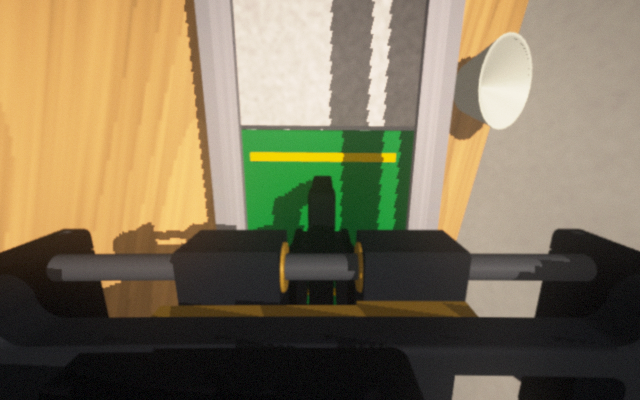

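The hatch is held and level, lifted about 17 mm (plate top at 28.3 against 11.2 before). Its near edge shows at row 128 of the picture. Now sliding it along +y of the deck.

```bash
python3 -m handwheel '0 0 0 -0.002 0.008 0 0;0 0 0 -0.005 0.02 0 0;0 0 0 -0.008 0.032 0 0;0 0 0 -0.011 0.044 0 0;0 0 0 -0.014 0.056 0 0;0 0 0 -0.0175 0.07 0 0;0 0 0 -0.0175 0.07 0 0;0 0 0 -0.0175 0.07 0 0'
python3 -c "
from h import *
s=r.get_state();print(indeck(s['tool_pos']),s['q'].round(3),s['gripper_width']*87,s['ft_force']); go(deck([-2,146,82.5]),tool(0))"
```

```text
t: 5.35
tool_pos: [553.9, 160.3, 170.6]
tcp_rot: [0.156, 0.593, 0.765, 0.199]
ft_force: [3.1, 4.1, -0.4]
gripper_width: 0.157
[-1.96810093 75.96390915 82.66269213] [-1.117  0.302  0.871  2.232 -0.794  0.268  0.648] 13.69820735401988 [ 3.11626783  4.1047704  -0.41042246]
turn [ 0.26 -0.66 -0.4 ] shift [-0.0169  0.068  -0.0002]
```

```bash
python3 -m handwheel '0 0 0 -0.002 0.008 0 0;0 0 0 -0.005 0.02 0 0;0 0 0 -0.008 0.032 0 0;0 0 0 -0.011 0.044 0 0;0 0 0 -0.014 0.056 0 0;0 0 0 -0.017 0.068 0 0;0 0 0 -0.017 0.068 0 0;0 0 0 -0.017 0.068 0 0'
python3 -c "
from h import *
s=r.get_state();print(indeck(s['tool_pos']),s['q'].round(3),s['gripper_width']*87,s['ft_force']); go(deck([-2,145,76]),tool(0))
hatch(60,300)"
```

```text
t: 6.02
tool_pos: [537.2, 226.9, 170.7]
tcp_rot: [0.156, 0.594, 0.764, 0.199]
ft_force: [4.0, 3.4, -0.6]
gripper_width: 0.155
[ -1.92315867 144.6389524   82.79851836] [-1.349  0.358  0.99   2.217 -0.755  0.279  0.468] 13.503476590967932 [ 3.98701416  3.40847444 -0.56178604]
turn [ 0.27 -0.64 -0.29] shift [ 0.0031  0.0012 -0.0059]
plate [  0.6 179.9  28.4] n [-0.005 -0.004  1.   ] 12649 y range [138.1 214.2]
```

The handle is at y≈144.6 and the hatch is level. I'll lower it 7 mm onto the parking deck and release it.

```bash
python3 -m handwheel '0 0 0 0.0015 0.0005 -0.003 0;0 0 0 0.0034 0.0008 -0.006 0;0 0 0 0.0034 0.0008 -0.006 0;0 0 0 0.0034 0.0008 -0.006 0;0 0 0 0.0034 0.0008 -0.006 0.05;0 0 0 0.0034 0.0008 -0.006 0.05;0 0 0 0.0034 0.0008 -0.006 0.05;0 0 0 0.0034 0.0008 -0.006 0.05;0 0 0 0.0034 0.0008 -0.006 0.05;0 0 0 0.0034 0.0008 -0.006 0.05'
python3 -c "
from h import *
s=r.get_state();print(indeck(s['tool_pos']),s['q'].round(3),s['gripper_width']*87,s['ft_force'])
hatch(60,300); go(deck([-2,145,200]),tool(0))"
```

```text
t: 6.9
tool_pos: [539.6, 227.6, 164.2]
tcp_rot: [0.156, 0.594, 0.764, 0.199]
ft_force: [-0.0, 0.3, 0.0]
gripper_width: 0.519
[ -3.09313998 144.68316169  75.86840636] [-1.316  0.368  0.953  2.216 -0.78   0.268  0.49 ] 45.131516093225024 [-0.00462879  0.31024479  0.0274125 ]
plate [  0.4 168.3  21. ] n [0.    0.002 1.   ] 14865 y range [ 82.3 212.5]
turn [ 0.29 -0.71 -0.28] shift [-0.0595 -0.0146  0.1079]
```

The hatch is down and level (plate top at 21, and the parking deck is at z=10), and the jaws are open. Now I retreat square to the slope.

```bash
python3 -m handwheel '0 0 0 -0.005 -0.0012 0.009 0.05;0 0 0 -0.015 -0.004 0.027 0.05;0 0 0 -0.03 -0.0075 0.054 0.05;0 0 0 -0.045 -0.011 0.081 0.05;0 0 0 -0.06 -0.015 0.108 0.05;0 0 0 -0.06 -0.015 0.108 0.05;0 0 0 -0.09 -0.06 0.13 0.087;0 0 0 -0.09 -0.1 0.15 0.087;0 0 0 -0.09 -0.1 0.15 0.087'
python3 - <<'E'
from h import *
s=r.get_state();print(s['tool_pos'],indeck(s['tool_pos']),s['q'].round(3))
a=np.radians(29); y=np.array([np.cos(a),np.sin(a),0]); z=np.array([0,0,-1.]); M=np.column_stack([np.cross(y,z),y,z])
go([642,-251,220],M)
im,d=viewer.read_camera("top"); D=indeck(cloud(d,viewer.get_calibration("top"))); g=im.astype(int)
k=(im.max(2)<45)&(abs(D[...,0])<12)&(D[...,1]>60)&(D[...,1]<220)&(D[...,2]>66)&(D[...,2]<90); print("handle top",k.sum(),np.percentile(D[k],[2,50,98],axis=0).round(1))
E
```

```text
t: 7.7
tool_pos: [453.2, 187.4, 260.7]
tcp_rot: [0.144, 0.591, 0.771, 0.188]
ft_force: [0.2, 1.6, -1.2]
gripper_width: 0.725
[453.23226543 187.40338874 260.66975039] [-35.8179126  126.61125684 206.20492876] [-1.653 -0.2    1.001  2.275  0.612  0.601 -0.806]
turn [-10.33  25.45  13.66] shift [ 0.1888 -0.4384 -0.0407]
handle top 63 [[ -6.7 101.7  66.8]
 [  4.6 118.   76.9]
 [  6.7 176.8  80.8]]
```

```bash
python3 -m handwheel '0 0 0 0 -0.03 0.02 0.087;0 0 0 0.01 -0.07 0.04 0.087;-5 12 7 0.02 -0.11 0.05 0.087;-10.3 25.5 13.7 0.03 -0.3 0.05 0.087;-10.3 25.5 13.7 0.03 -0.3 0.05 0.087;-10.3 25.5 13.7 0.03 -0.3 0.05 0.087;-10.3 25.5 13.7 0.03 -0.3 0.05 0.087;-10.3 25.5 13.7 0.03 -0.3 0.05 0.087;-10.3 25.5 13.7 0.03 -0.3 0.05 0.087;-10.3 25.5 13.7 0.03 -0.3 0.05 0.087'
cat >> h.py <<'E'
def down(az):
    a=np.radians(az); y=np.array([np.cos(a),np.sin(a),0]); z=np.array([0,0,-1.]); return np.column_stack([np.cross(y,z),y,z])
E
python3 - <<'E'
from h import *
s=r.get_state();print(s['tool_pos'],s['q'].round(3))
go([642,-251,200],down(29))
E
```

```text
t: 8.58
tool_pos: [440.1, -105.2, 330.3]
tcp_rot: [0.014, 0.511, 0.86, 0.004]
ft_force: [-1.0, 0.1, 0.5]
gripper_width: 0.996
[ 440.09490416 -105.18724472  330.28673867] [-1.388 -0.334  1.288  1.973  0.348  1.254  0.281]
turn [0.38 1.64 0.4 ] shift [ 0.2019 -0.1458 -0.1303]
```

```bash
python3 -m handwheel '0 1.6 0 0.03 -0.03 0 0.087;0 1.6 0 0.06 -0.06 0 0.087;0 1.6 0 0.1 -0.09 -0.03 0.087;0 1.6 0 0.15 -0.12 -0.08 0.087;0.4 1.6 0.4 0.202 -0.146 -0.13 0.087;0.4 1.6 0.4 0.202 -0.146 -0.13 0.087;0.4 1.6 0.4 0.202 -0.146 -0.13 0.087;0.4 1.6 0.4 0.202 -0.146 -0.13 0.087'
python3 - <<'E'
from h import *
s=r.get_state();print(s['tool_pos'],s['q'].round(3))
c=viewer.get_calibration("wrist"); im,d=viewer.read_camera("wrist"); P=cloud(d,c); g=im.astype(int)
X,Y,Z=P[...,0],P[...,1],P[...,2]
k=(g[...,2]>90)&(g[...,2]>2*g[...,1])&(g[...,2]>2*g[...,0])&(Z<30)&(abs(X-642)<80)&(abs(Y+251)<80)
q=P[k]; 
if len(q): print("red",k.sum(),np.median(q,0),cv2.minAreaRect(q[:,:2].astype(np.float32)))
im2,d2=viewer.read_camera("scene")
cv2.imwrite("pics/w3.png",np.hstack([cv2.resize(im,(400,250)),cv2.resize(im2,(400,250))]))
go([642,-251,200],down(29))
E
```

```text
t: 9.25
tool_pos: [421.1, -156.0, 323.0]
tcp_rot: [0.014, 0.506, 0.862, 0.002]
ft_force: [-1.0, 0.6, 0.3]
gripper_width: 0.999
[ 421.0716532  -156.0204022   323.02225126] [-1.263 -0.333  1.287  1.991  0.35   1.238  0.409]
red 72 [ 636.03426788 -269.8644314    10.91388983] ((639.3018798828125, -271.3902893066406), (38.36030960083008, 13.59981918334961), 29.752304077148438)
turn [ 0.63  1.55 -0.16] shift [ 0.2208 -0.0948 -0.1233]
```

View pics/w3.png

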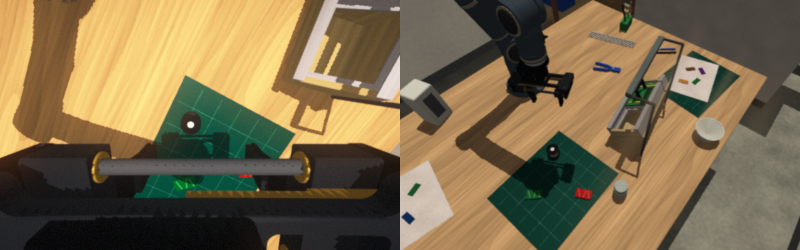

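The camera views show the hand stopped over the board at about (550,80) in the scene view, with nothing touching it. It stopped because joints 2 and 3 drifted to their limits. I'll fit a kinematic model to the logged poses so I can plan a way out.

```bash
cat > kin.py <<'E'
import numpy as np, itertools
from scipy.spatial.transform import Rotation as R
from scipy.optimize import least_squares, lsq_linear
T=np.array
data=[([-1.3429,.46945,-.04855,1.53372,.02409,1.14099,-.08227],[171.305,652.316,243.48],[-8e-5,.12804,.99177,-.00098]),
([-.85,-.14,.59,2.21,.16,.53,-.12],[501.56,68.88,300.63],[.16,.595,.761,.203]),
([-0.7,0.29,0.569,2.231,-1.042,0.212,1.029],[581.2,91.1,158.0],[0.166,0.593,0.758,0.214]),
([-0.774,0.308,0.661,2.216,-0.95,0.267,0.939],[579.2,91.1,156.6],[0.156,0.594,0.764,0.199]),
([-0.847,0.277,0.742,2.223,-0.871,0.29,0.867],[571.6,88.8,170.8],[0.156,0.594,0.764,0.199]),
([-1.117,0.302,0.871,2.232,-0.794,0.268,0.648],[553.9,160.3,170.6],[0.156,0.593,0.765,0.199]),
([-1.349,0.358,0.99,2.217,-0.755,0.279,0.468],[537.2,226.9,170.7],[0.156,0.594,0.764,0.199]),
([-1.316,0.368,0.953,2.216,-0.78,0.268,0.49],[539.6,227.6,164.2],[0.156,0.594,0.764,0.199]),
([-1.653,-0.2,1.001,2.275,0.612,0.601,-0.806],[453.23,187.40,260.67],[0.144,0.591,0.771,0.188]),
([-1.388,-0.334,1.288,1.973,0.348,1.254,0.281],[440.09,-105.19,330.29],[0.014,0.511,0.86,0.004]),
([-1.263,-0.333,1.287,1.991,0.35,1.238,0.409],[421.07,-156.02,323.02],[0.014,0.506,0.862,0.002])]
def chain(q,s):
    M=np.eye(3); out=[]
    for i in range(7):
        M=M@R.from_rotvec(s[i]*q[i]*T([0,0,1.] if i%2==0 else [0,1.,0])).as_matrix(); out.append(M)
    return out
def quat(q): return R.from_quat(np.roll(q,-1))
def fit():
    best=None
    for so in itertools.product([-1,1],repeat=4):
        s=[so[0],1,so[1],1,so[2],1,so[3]]
        d=[R.from_matrix(chain(q,s)[-1]).inv()*quat(o) for q,p,o in data]
        off=R.concatenate(d).mean(); e=np.degrees(max((off.inv()*x).magnitude() for x in d))
        if best is None or e<best[0]: best=(e,s,off)
    e,s,off=best
    A=[];b=[]
    for q,p,o in data:
        C=chain(q,s); A.append(np.column_stack([[0,0,1],C[1][:,2],C[1][:,0],C[3][:,2],C[3][:,0],C[5][:,2],C[5][:,0]])); b.append(p)
    A=np.vstack(A);b=np.hstack(b); v=np.linalg.lstsq(A,b,rcond=1e-6)[0]
    return e,s,off,v,np.abs(A@v-b).max()
E0,S,OFF,V,PE=fit()
def fk(q):
    C=chain(q,S); B=np.column_stack([[0,0,1],C[1][:,2],C[1][:,0],C[3][:,2],C[3][:,0],C[5][:,2],C[5][:,0]])
    return B@V, (R.from_matrix(C[-1])*OFF)
LO=T([-2.59,-.33,-1.39,.1,-1.04,.21,-2.66]);HI=T([2.59,1.99,1.29,2.45,4.18,1.99,2.66])
def err(q,p,M):
    a,o=fk(q); return np.r_[(p-a)/1000,(M*o.inv()).as_rotvec()]
def jac(q):
    a,o=fk(q); J=np.zeros((6,7))
    for i in range(7):
        d=T(q,float);d[i]+=1e-5;b,w=fk(d); J[:,i]=np.r_[(b-a)/1000,(w*o.inv()).as_rotvec()]/1e-5
    return J
def sim(q,p,M,n=40):
    q=T(q,float); p0,o0=fk(q); rv=(M*o0.inv()).as_rotvec(); p=T(p,float); lam=1e-3
    for k in range(n+10):
        f=min(1,(k+1)/n); e=err(q,p0+f*(p-p0),R.from_rotvec(f*rv)*o0); J=jac(q)
        A=np.vstack([J,lam*np.eye(7)]); q=q+lsq_linear(A,np.r_[e,np.zeros(7)],bounds=(np.minimum(LO-q,-1e-6),np.maximum(HI-q,1e-6))).x
    return q,np.linalg.norm(err(q,p,M)[:3])*1000
if __name__=="__main__":
    print(E0,S,np.degrees(OFF.as_rotvec()).round(1),V.round(1),PE)
    for i in range(len(data)-1):
        q,e=sim(data[i][0],data[i+1][1],quat(data[i+1][2])); print(q.round(2),e.round(1),"real",data[i+1][0])
E
python3 kin.py
```

```text
0.18494440734166964 [-1, 1, -1, 1, -1, 1, -1] [ 0.  0. 90.] [237.7 539.9 -30.5 473.5 -26.6 303.6 -17.5] 42.149192027398044
[-0.88 -0.15  0.66  2.21  0.14  0.53 -0.05] 0.0 real [-0.85, -0.14, 0.59, 2.21, 0.16, 0.53, -0.12]
[-0.63  0.28  0.52  2.22 -1.01  0.21  1.02] 0.0 real [-0.7, 0.29, 0.569, 2.231, -1.042, 0.212, 1.029]
[-0.74  0.31  0.64  2.21 -0.95  0.27  0.95] 0.0 real [-0.774, 0.308, 0.661, 2.216, -0.95, 0.267, 0.939]
[-0.82  0.28  0.73  2.22 -0.87  0.29  0.87] 0.0 real [-0.847, 0.277, 0.742, 2.223, -0.871, 0.29, 0.867]
[-1.09  0.3   0.84  2.23 -0.76  0.26  0.62] 0.0 real [-1.117, 0.302, 0.871, 2.232, -0.794, 0.268, 0.648]
[-1.34  0.36  0.97  2.22 -0.74  0.27  0.44] 0.0 real [-1.349, 0.358, 0.99, 2.217, -0.755, 0.279, 0.468]
[-1.32  0.37  0.94  2.22 -0.79  0.26  0.49] 0.0 real [-1.316, 0.368, 0.953, 2.216, -0.78, 0.268, 0.49]
[-1.57 -0.19  0.96  2.27  0.56  0.59 -0.74] 0.0 real [-1.653, -0.2, 1.001, 2.275, 0.612, 0.601, -0.806]
[-1.38 -0.33  1.27  1.96  0.34  1.27  0.27] 0.0 real [-1.388, -0.334, 1.288, 1.973, 0.348, 1.254, 0.281]
[-1.25 -0.33  1.27  1.98  0.34  1.25  0.4 ] 0.0 real [-1.263, -0.333, 1.287, 1.991, 0.35, 1.238, 0.409]
```

The simulated inverse kinematics reproduces the logged joint paths closely. I'll refine the link vectors, then search for an intermediate waypoint that frees the elbow and makes both the pick and the drop reachable.

```bash
python3 - <<'E'
s=open('kin.py').read()
old1="A.append(np.column_stack([[0,0,1],C[1][:,2],C[1][:,0],C[3][:,2],C[3][:,0],C[5][:,2],C[5][:,0]]))"
s=s.replace(old1,"A.append(cols(C))")
s=s.replace("B=np.column_stack([[0,0,1],C[1][:,2],C[1][:,0],C[3][:,2],C[3][:,0],C[5][:,2],C[5][:,0]])","B=cols(C)")
s=s.replace("def quat(q)","def cols(C): return np.column_stack([np.eye(3),C[0][:,:2],C[1],C[2][:,:2],C[3],C[4][:,:2],C[5],C[6][:,:2]])\ndef quat(q)")
s=s.replace("v=np.linalg.lstsq(A,b,rcond=1e-6)[0]","v=np.linalg.solve(A.T@A+1e-3*np.eye(A.shape[1]),A.T@b)")
open('kin.py','w').write(s)
E
python3 kin.py | head -1
cat > plan.py <<'E'
from kin import *; from h import down,tool,deck,Rd,r
rng=np.random.default_rng(0); q0=np.clip(r.get_state()['q'],LO,HI)
dn=lambda az:R.from_matrix(down(az))
def Rdrop(sg,t): # jaws along +-deck y, tilt t from vertical
    z=-(R.from_rotvec(-np.radians(t)*Rd[:,1]).apply([0,0,1])); y=sg*Rd[:,1]; return R.from_matrix(np.column_stack([np.cross(y,z),y,z]))
mar=lambda q:np.minimum(q-LO,HI-q).min()
res=[]
cands=[None]+[(rng.uniform([330,-250,180],[600,350,420]),rng.uniform(-60,110),rng.uniform(-10,30)) for _ in range(40)]
for w in cands:
  try:
    q=q0; m=9
    if w is not None:
        if np.hypot(*w[0][:2])<400 or (w[0][0]>480 and w[0][1]>-60): continue
        M=R.from_rotvec(np.radians(-w[2])*T([0,1,0]))*dn(w[1]); q,e=sim(q,w[0],M,20)
        if e>5: continue
    for az in (29,209,-61):
        qp,e=sim(q,[642,-251,160],dn(az),20)
        if e<3: res.append((mar(qp),az,w,q.round(2),qp.round(2)))
  except Exception as x: print(x)
res.sort(key=lambda t:-t[0])
for t in res[:8]: print(t)
E
time python3 plan.py
```

```text
0.18494440734166964 [-1, 1, -1, 1, -1, 1, -1] [ 0.  0. 90.] [-15.9  22.4 172.8  -2.9  -0.7   2.   -0.7 438.4  38.4 -24.5 -93.2 -24.5
(np.float64(0.7620234815500324), 29, (array([422.95984736, 346.9504089 , 255.82645089]), -28.938895582484385, 25.203924852162785), array([-1.23,  0.16,  0.36,  2.01,  0.42,  0.73, -1.66]), array([ 0.11,  0.68,  0.39,  1.47, -0.28,  1.05,  1.06]))
(np.float64(0.7017536370727653), 29, (array([395.25244281, 282.8709924 , 234.20866282]), -38.8257000080018, 1.5332302803031048), array([-1.29,  0.21,  0.66,  2.  , -0.14,  0.96, -1.24]), array([ 0.06,  0.7 ,  0.47,  1.47, -0.34,  1.06,  1.11]))
(np.float64(0.6637190421823741), -61, (array([422.95984736, 346.9504089 , 255.82645089]), -28.938895582484385, 25.203924852162785), array([-1.23,  0.16,  0.36,  2.01,  0.42,  0.73, -1.66]), array([ 0.02,  0.76,  0.5 ,  1.37, -0.38,  1.1 , -0.5 ]))
(np.float64(0.6253411636470495), 29, (array([475.51229006,  15.65169738, 403.44415584]), -53.11317909796611, 19.280247826262432), array([-0.94, -0.1 ,  0.72,  1.87,  0.16,  1.03, -1.2 ]), array([ 0.01,  0.72,  0.56,  1.47, -0.4
[... 343 characters left out ...]
988999]), -35.2694985082896, 6.260413469925066), array([-1.22,  0.12,  0.99,  1.76, -0.08,  1.21, -0.84]), array([-0.  ,  0.73,  0.58,  1.47, -0.43,  1.07,  1.17]))
(np.float64(0.512500887771735), -61, (array([395.25244281, 282.8709924 , 234.20866282]), -38.8257000080018, 1.5332302803031048), array([-1.29,  0.21,  0.66,  2.  , -0.14,  0.96, -1.24]), array([-0.07,  0.81,  0.68,  1.38, -0.53,  1.14, -0.39]))
(np.float64(0.5060824090067085), 209, (array([422.95984736, 346.9504089 , 255.82645089]), -28.938895582484385, 25.203924852162785), array([-1.23,  0.16,  0.36,  2.01,  0.42,  0.73, -1.66]), array([ 0.02,  0.89,  0.66,  1.22, -0.53,  1.2 , -1.96]))
real	0m13.239s
user	0m13.604s
sys	0m0.183s
```

```bash
python3 - <<'E'
s=open('plan.py').read().split("res=[]")[0]
s+='''
for wi,wp in enumerate([[([475,15,400],-50,19)],[([395,283,240],-39,2),([440,-40,320],0,5)]]):
  q=q0
  for p,az,t in wp:
    q,e=sim(q,p,R.from_rotvec(np.radians(-t)*T([0,1,0]))*dn(az),20); print("wp",wi,q.round(2),round(e,1))
  for az in (29,209):
    qa,e1=sim(q,[642,-251,160],dn(az),25); qp,e2=sim(qa,[642,-251,24],dn(az),15)
    print(" az",az,"above",qa.round(2),round(e1,1),"pick",qp.round(2),round(e2,1))
    for sg in (1,-1):
      for t in (20,30):
        for mid in ([480,-80,330],[540,-160,280]):
          qq,ea=sim(qp,[642,-251,200],dn(az),10)
          qm,eb=sim(qq,mid,dn(104 if sg>0 else -76) if mid[0]==480 else Rdrop(sg,t),25)
          qn,ec=sim(qm,deck([18.5,0,150]),Rdrop(sg,t),20); qd,ed=sim(qn,deck([18.5,0,70]),Rdrop(sg,t),15)
          print("   sg",sg,"t",t,mid[0],np.round([ea,eb,ec,ed],1),"margins",[round(mar(x),2) for x in (qm,qn,qd)],qd.round(2))
'''
open('plan2.py','w').write(s)
E
python3 plan2.py
```

```text
wp 0 [-0.95 -0.11  0.73  1.88  0.16  1.02 -1.15] 0.0
 az 29 above [ 0.    0.72  0.57  1.47 -0.42  1.07  1.17] 0.0 pick [ 0.04  0.85  0.49  1.58 -0.49  0.84  1.23] 0.0
   sg 1 t 20 480 [0. 0. 0. 0.] margins [np.float64(0.47), np.float64(0.4), np.float64(0.28)] [-0.29  0.32  0.2   2.   -0.23  0.49  1.88]
   sg 1 t 20 540 [0. 0. 0. 0.] margins [np.float64(0.23), np.float64(0.4), np.float64(0.28)] [-0.23  0.32  0.12  2.   -0.17  0.49  1.83]
   sg 1 t 30 480 [0. 0. 0. 0.] margins [np.float64(0.47), np.float64(0.18), np.float64(0.04)] [-0.22  0.27  0.12  2.12 -0.4   0.25  2.06]
   sg 1 t 30 540 [0. 0. 0. 0.] margins [np.float64(0.02), np.float64(0.17), np.float64(0.04)] [-0.14  0.27  0.02  2.12 -0.28  0.25  1.95]
   sg -1 t 20 480 [0. 0. 0. 0.] margins [np.float64(0.0), np.float64(0.13), np.float64(0.17)] [-0.93  0.56  0.97  1.93 -0.87  0.68 -0.8 ]
   sg -1 t 20 540 [0. 0. 0. 0.] margins [np.float64(0.19), np.float64(0.13), np.float64(0.17)] [-0.93  0.57  0.98  1.93 -0.87  0.68 -0.8 ]
   sg -1 t 30 480 [0. 0. 0. 0.] margins [np.float64(0.0), np.float64(0.15), np.float64(0.05)] [-0.9   0.43
[... 3332 characters left out ...]
g 1 t 30 540 [  0.  239.4 369.4 351.5] margins [np.float64(-0.0), np.float64(-0.0), np.float64(-0.0)] [ 1.44  0.41 -0.88  2.44 -1.04  0.21 -2.66]
   sg -1 t 20 480 [0. 0. 0. 0.] margins [np.float64(0.05), np.float64(0.18), np.float64(0.22)] [-0.9   0.54  0.92  1.93 -0.82  0.66 -0.84]
   sg -1 t 20 540 [0. 0. 0. 0.] margins [np.float64(0.24), np.float64(0.18), np.float64(0.22)] [-0.9   0.54  0.93  1.93 -0.82  0.66 -0.84]
   sg -1 t 30 480 [0. 0. 0. 0.] margins [np.float64(0.05), np.float64(0.19), np.float64(0.1)] [-0.86  0.41  0.81  2.05 -0.94  0.41 -0.69]
   sg -1 t 30 540 [0. 0. 0. 0.] margins [np.float64(0.22), np.float64(0.21), np.float64(0.11)] [-0.85  0.41  0.8   2.05 -0.93  0.4  -0.7 ]
```

The plan is a waypoint at (475,15,400) with yaw -50°, then the pick at jaw azimuth 29°. After that I go via (480,-80,330) to the drop, with the jaws along the box and the tool tilted about 22°.

```bash
python3 -c "
from h import *
go([475,15,400],R.from_rotvec(np.radians(-19)*np.array([0,1,0])).as_matrix()@down(-50))"
```

```text
turn [ 14.69 -15.01 -78.08] shift [0.0538 0.1712 0.0767]
```

```bash
python3 -m handwheel '1.5 -1.5 -7 0.005 0.017 0.008 0.087;3 -3 -14 0.01 0.034 0.015 0.087;4 -4.2 -21 0.015 0.048 0.021 0.087;5.2 -5.4 -28 0.02 0.062 0.028 0.087;6.6 -6.7 -35 0.024 0.077 0.035 0.087;7.9 -8 -42 0.029 0.092 0.041 0.087;9.2 -9.4 -49 0.034 0.107 0.048 0.087;10.5 -10.7 -56 0.038 0.122 0.055 0.087;11.9 -12.1 -63 0.043 0.138 0.062 0.087;13.2 -13.4 -70 0.048 0.153 0.069 0.087'
python3 -m handwheel '1.5 -1.6 -8 0.006 0.018 0.008 0.087;1.5 -1.6 -8 0.006 0.018 0.008 0.087;1.5 -1.6 -8 0.006 0.018 0.008 0.087'
python3 -c "
from h import *
print(r.get_state()['q'].round(2),r.get_state()['tool_pos'])
go([475,15,400],R.from_rotvec(np.radians(-19)*np.array([0,1,0])).as_matrix()@down(-50));go([642,-251,160],down(29))"
```

```text
t: 10.18
tool_pos: [470.1, -2.0, 393.4]
tcp_rot: [0.053, 0.9, 0.409, 0.141]
ft_force: [0.1, -1.4, 0.2]
gripper_width: 1.001
t: 10.43
tool_pos: [475.9, 15.9, 401.0]
tcp_rot: [0.057, 0.923, 0.347, 0.154]
ft_force: [-0.7, -0.4, -0.3]
gripper_width: 1.001
[-0.83 -0.21  0.57  1.97  0.22  1.04 -1.19] [475.8522167   15.90444816 400.98689539]
turn [ 0.29 -0.14 -1.12] shift [-0.0009 -0.0009 -0.001 ]
turn [-12.88  15.8   77.08] shift [ 0.1661 -0.2669 -0.241 ]
```

```bash
python3 -m handwheel '-1.1 1.3 6.4 0.014 -0.022 -0.02 0.087;-2.2 2.6 12.8 0.028 -0.044 -0.04 0.087;-3.2 3.9 19.2 0.042 -0.066 -0.06 0.087;-4.3 5.2 25.6 0.055 -0.088 -0.08 0.087;-5.3 6.5 32 0.07 -0.11 -0.1 0.087;-6.4 7.9 38.5 0.083 -0.133 -0.12 0.087;-7.5 9.2 45 0.097 -0.155 -0.14 0.087;-8.6 10.5 51.4 0.11 -0.177 -0.16 0.087;-9.6 11.8 57.8 0.125 -0.2 -0.18 0.087;-10.7 13.1 64.2 0.138 -0.222 -0.2 0.087'
python3 - <<'E'
from h import *
s=r.get_state();print(s['tool_pos'],s['q'].round(2)); go([642,-251,160],down(29))
c=viewer.get_calibration("wrist"); im,d=viewer.read_camera("wrist"); P=cloud(d,c); g=im.astype(int)
X,Y,Z=P[...,0],P[...,1],P[...,2]
k=(g[...,2]>90)&(g[...,2]>2*g[...,1])&(g[...,2]>2*g[...,0])&(Z<30)&(abs(X-642)<80)&(abs(Y+251)<80)
q=P[k]; 
if len(q): print("red",k.sum(),np.median(q,0),cv2.minAreaRect(q[:,:2].astype(np.float32)))
E
```

```text
t: 11.27
tool_pos: [591.3, -169.4, 234.8]
tcp_rot: [0.023, 0.71, 0.701, 0.062]
ft_force: [2.1, 1.9, 1.8]
gripper_width: 0.996
[ 591.33985712 -169.4163926   234.8177569 ] [-0.37  0.43  0.84  1.8  -0.49  1.01  0.65]
turn [-4.84  5.92 29.64] shift [ 0.0507 -0.0816 -0.0748]
red 734 [ 647.76692017 -242.44619853   11.30725548] ((642.9180908203125, -251.0777130126953), (61.74646759033203, 40.20852279663086), 29.364225387573242)
```

```bash
python3 -m handwheel '-1 1.2 6 0.012 -0.019 -0.018 0.087;-2 2.4 12 0.024 -0.038 -0.036 0.087;-3 3.6 18 0.036 -0.058 -0.053 0.087;-4 4.8 24 0.046 -0.074 -0.07 0.087;-4.8 5.9 29.6 0.051 -0.082 -0.075 0.087;-4.8 5.9 29.6 0.051 -0.082 -0.075 0.087;-4.8 5.9 29.6 0.051 -0.082 -0.075 0.087;-4.8 5.9 29.6 0.051 -0.082 -0.075 0.087'
python3 - <<'E'
from h import *
s=r.get_state();print(s['tool_pos'],s['q'].round(2)); go([642.5,-251,100],down(29));go([642.5,-251,23.5],down(29))
E
```

```text
t: 11.98
tool_pos: [641.3, -250.4, 161.4]
tcp_rot: [0.001, 0.512, 0.859, 0.001]
ft_force: [0.6, -1.1, -0.0]
gripper_width: 1.001
[ 641.26859408 -250.40823783  161.37138283] [-0.13  0.64  0.67  1.61 -0.45  1.05  1.17]
turn [-0.03  0.1   0.63] shift [ 0.0012 -0.0006 -0.0614]
turn [-0.03  0.1   0.63] shift [ 0.0012 -0.0006 -0.1379]
```

```bash
python3 -m handwheel '0 0 0.6 0.001 -0.0005 -0.03 0.087;0 0 0.6 0.001 -0.0005 -0.06 0.087;0 0 0.6 0.001 -0.0005 -0.09 0.087;0 0 0.6 0.001 -0.0005 -0.11 0.087;0 0 0.6 0.001 -0.0005 -0.125 0.087;0 0 0.6 0.001 -0.0005 -0.132 0.087;0 0 0.6 0.001 -0.0005 -0.136 0.087;0 0 0.6 0.001 -0.0005 -0.136 0.087;0 0 0.6 0.001 -0.0005 -0.136 0.087'
python3 - <<'E'
from h import *
s=r.get_state();print(s['tool_pos'],s['q'].round(2),s['ft_force']); go([642.5,-251,24.5],down(29))
E
```

```text
t: 12.73
tool_pos: [643.5, -251.5, 26.0]
tcp_rot: [0.001, 0.507, 0.862, 0.001]
ft_force: [-0.5, -0.3, -0.0]
gripper_width: 0.999
[ 643.45480295 -251.45695378   26.02437472] [-0.06  0.79  0.57  1.68 -0.55  0.83  1.26] [-0.51921165 -0.26635041 -0.0171484 ]
turn [ 0.02  0.18 -0.06] shift [-0.001   0.0005 -0.0015]
```

```bash
python3 -m handwheel '0 0 0 -0.001 0 -0.001 0.04;0 0 0 -0.001 0 -0.001 0.04;0 0 0 -0.001 0 -0.001 0.04;0 0 0 -0.001 0 -0.001 0.04;0 0 0 -0.001 0 -0.001 0.04;0 0 0 -0.001 0 -0.001 0.04;0 0 0 -0.001 0 -0.001 0.04;0 0 0 -0.001 0 -0.001 0.04' 20
python3 -m handwheel '0 0 0 0 0 0.02 0.04;0 0 0 0 0 0.05 0.04;0 0 0 0 0 0.08 0.04;0 0 0 0 0 0.11 0.04;0 0 0 0 0 0.14 0.04;0 0 0 0 0 0.17 0.04;0 0 0 0 0 0.175 0.04;0 0 0 0 0 0.175 0.04'
cat >> h.py <<'E'
def Rdrop(sg,t):
    z=-(R.from_rotvec(-np.radians(t)*Rd[:,1]).apply([0,0,1])); y=sg*Rd[:,1]; return np.column_stack([np.cross(y,z),y,z])
E
python3 - <<'E'
from h import *
s=r.get_state();print(s['tool_pos'],s['q'].round(2),s['gripper_width']*87)
go([480,-80,330],down(104)); go([500,-80,330],Rdrop(1,22))
im,d=viewer.read_camera("scene"); cv2.imwrite("pics/s4.png",cv2.resize(im[150:400,200:450],(600,600)))
E
```

```text
t: 13.4
tool_pos: [642.0, -251.1, 23.9]
tcp_rot: [0.001, 0.507, 0.862, 0.001]
ft_force: [-0.1, 0.6, 3.5]
gripper_width: 0.73
t: 14.07
tool_pos: [642.6, -251.9, 201.1]
tcp_rot: [0.003, 0.507, 0.862, 0.001]
ft_force: [0.3, -0.2, -1.0]
gripper_width: 0.735
[ 642.59914425 -251.85256558  201.05213259] [-0.14  0.6   0.69  1.58 -0.42  1.11  1.16] 63.97080428204412
turn [-0.16  0.3  74.93] shift [-0.1626  0.1719  0.1289]
turn [ -9.56 -21.38  73.92] shift [-0.1426  0.1719  0.1289]
```

View pics/s4.png

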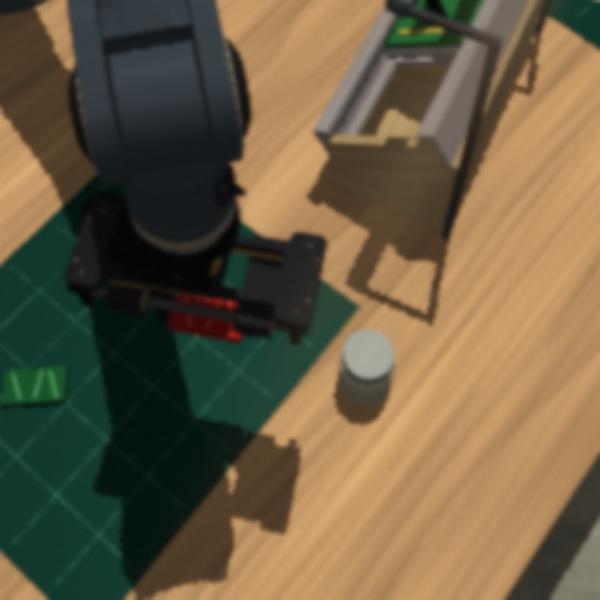

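The red offcut hangs in the jaws at about (205,318), and the opening at about (400,105) is completely clear. Next is the swing to the mid waypoint.

```bash
python3 -m handwheel '0 0 7 -0.016 0.017 0.013 0.04;0 0 14 -0.032 0.034 0.026 0.04;0 0 21 -0.048 0.051 0.039 0.04;0 0 28 -0.064 0.068 0.052 0.04;0 0 35 -0.08 0.085 0.065 0.04;0 0 42 -0.096 0.102 0.078 0.04;0 0 49 -0.112 0.119 0.091 0.04;0 0 56 -0.128 0.136 0.104 0.04;0 0 63 -0.144 0.153 0.117 0.04;0 0 70 -0.16 0.17 0.129 0.04'
python3 - <<'E'
from h import *
s=r.get_state();print(s['tool_pos'],s['q'].round(2),s['gripper_width']*87)
def tgt(t,up=0):  # red 16 mm ahead of TCP; red at deck (18.5,0,52)
    M=Rdrop(1,t); return deck([18.5,0,54])-16*M[:,2]+up*Rd[:,2],M
for t in (22,25):
    for up in (90,0): p,M=tgt(t,up); print(t,up,p); go(p,M)
E
```

```text
t: 14.95
tool_pos: [479.9, -79.8, 326.2]
tcp_rot: [-0.002, -0.082, 0.997, 0.001]
ft_force: [0.1, 0.5, -0.1]
gripper_width: 0.73
[479.9095477  -79.79151445 326.15390139] [-0.36  0.08  0.48  1.87 -0.04  1.2   1.87] 63.52784522165169
22 90 [553.86860472  82.00755931 248.79259982]
turn [  4.43 -21.77   4.47] shift [ 0.074   0.1618 -0.0774]
22 0 [597.53191241  92.89404461 170.85031348]
turn [  4.43 -21.77   4.47] shift [ 0.1176  0.1727 -0.1553]
25 90 [553.12323646  81.82171813 248.45858274]
turn [  5.04 -24.71   4.45] shift [ 0.0732  0.1616 -0.0777]
25 0 [596.78654414  92.70820343 170.5162964 ]
turn [  5.04 -24.71   4.45] shift [ 0.1169  0.1725 -0.1556]
```

```bash
python3 -m handwheel '1 -5 1 0.008 0.025 -0.01 0.04;2.5 -11 2.2 0.018 0.055 -0.02 0.04;3.8 -18 3.3 0.032 0.085 -0.035 0.04;5 -24.7 4.5 0.05 0.12 -0.055 0.04;5 -24.7 4.5 0.065 0.145 -0.07 0.04;5 -24.7 4.5 0.073 0.162 -0.078 0.04;5 -24.7 4.5 0.073 0.162 -0.078 0.04;5 -24.7 4.5 0.073 0.162 -0.078 0.04;5 -24.7 4.5 0.073 0.162 -0.078 0.04'
python3 - <<'E'
from h import *
s=r.get_state();print(s['tool_pos'],s['q'].round(2),s['gripper_width']*87)
M=Rdrop(1,25); p=deck([18.5,0,54])-16*M[:,2]; go(p,M)
im,d=viewer.read_camera("wrist"); im2,d2=viewer.read_camera("scene")
cv2.imwrite("pics/s5.png",np.vstack([cv2.resize(im,(480,300)),cv2.resize(im2[30:230,230:490],(480,300))]))
E
```

```text
t: 15.7
tool_pos: [554.0, 80.2, 248.3]
tcp_rot: [0.215, -0.116, 0.969, 0.026]
ft_force: [0.2, 0.5, -0.1]
gripper_width: 0.732
[553.9543981   80.1691638  248.27690181] [-0.52  0.1   0.33  2.11 -0.1   0.5   1.69] 63.717169906942104
turn [-0.07  0.02  0.35] shift [ 0.0428  0.0125 -0.0778]
```

View pics/s5.png

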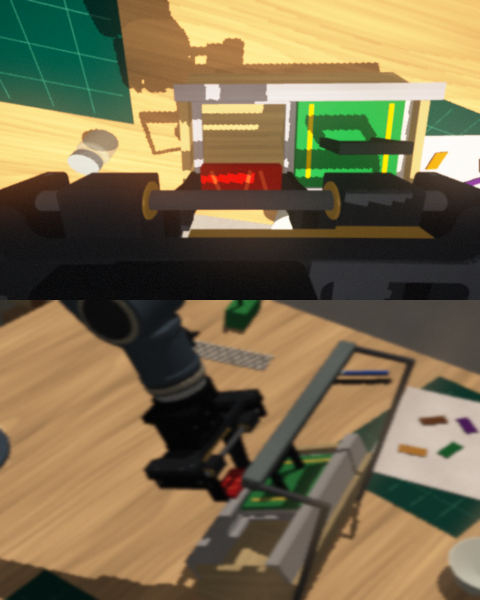

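The red offcut is in the jaws, centred over the opening (wrist view, about (240,178)), and the parked hatch is clear on the right. Now descending along the slope normal.

```bash
python3 -m handwheel '0 0 0 0.008 0.0025 -0.015 0.04;0 0 0 0.017 0.005 -0.031 0.04;0 0 0 0.026 0.0075 -0.047 0.04;0 0 0 0.034 0.01 -0.062 0.04;0 0 0 0.039 0.0115 -0.071 0.04;0 0 0 0.043 0.0125 -0.078 0.04;0 0 0 0.043 0.0125 -0.078 0.04;0 0 0 0.043 0.0125 -0.078 0.04'
python3 - <<'E'
from h import *
s=r.get_state();print(s['tool_pos'],s['q'].round(2),s['gripper_width']*87,s['ft_force'])
M=quat(s['tcp_rot']).as_matrix(); red=s['tool_pos']+16*M[:,2]; print("red deck",indeck(red),"box",(red-O)@Rb)
E
```

```text
t: 16.47
tool_pos: [597.7, 92.9, 171.8]
tcp_rot: [0.216, -0.116, 0.969, 0.027]
ft_force: [-0.1, 0.7, -0.7]
gripper_width: 0.73
[597.74317857  92.92514807 171.80134361] [-0.44  0.28  0.26  2.1  -0.26  0.34  1.84] 63.492442000766665 [-0.11938624  0.71461514 -0.73315313]
red deck [ 2.00473253e+01 -3.96719483e-02  5.46177862e+01] box [-9.94740012e+00 -3.96719483e-02  1.57324053e+02]
```

Red is at (-10, 0) in the box frame, the middle of the drop window, so I release it.

```bash
python3 -m handwheel '0 0 0 0 0 0 0.087;0 0 0 0 0 0 0.087;0 0 0 0 0 0 0.087;0 0 0 0 0 0 0.087;0 0 0 0 0 0 0.087;0 0 0 0 0 0 0.087;0 0 0 0 0 0 0.087'
python3 -m handwheel '0 0 0 -0.01 -0.003 0.018 0.087;0 0 0 -0.02 -0.006 0.036 0.087;0 0 0 -0.035 -0.009 0.062 0.087;0 0 0 -0.05 -0.013 0.09 0.087;0 0 0 -0.07 -0.03 0.11 0.087;0 0 0 -0.09 -0.08 0.13 0.087;0 0 0 -0.11 -0.12 0.14 0.087;0 0 0 -0.12 -0.16 0.15 0.087;0 0 0 -0.12 -0.16 0.15 0.087;0 0 0 -0.12 -0.16 0.15 0.087'
python3 - <<'E'
from h import *
s=r.get_state();print(s['tool_pos'],s['q'].round(2))
im,d=viewer.read_camera("top"); im2,d2=viewer.read_camera("scene")
for n,i,dd in (("top",im,d),("scene",im2,d2)):
    P=cloud(dd,viewer.get_calibration(n)); D=indeck(P); B=(P-O)@Rb; g=i.astype(int)
    k=(g[...,2]>50)&(g[...,2]>2*g[...,1])&(g[...,2]>2*g[...,0])&(abs(B[...,0])<90)&(abs(B[...,1])<100)
    if k.sum()>5: print(n,"red n",k.sum(),"deck z",np.median(D[k][:,2]).round(1),"box",np.percentile(B[k],[5,50,95],axis=0).round(1))
    k=(i.max(2)<45)&(abs(D[...,0])<14)&(D[...,1]>80)&(D[...,1]<220)&(D[...,2]>70)&(D[...,2]<90)
    print(n,"handle",k.sum(),np.percentile(D[k],[3,50,97],axis=0).round(1) if k.any() else "")
    k=(g[...,1]>1.3*g[...,2])&(g[...,1]>1.3*g[...,0])&(abs(D[...,0])<54)&(D[...,1]>60)&(D[...,1]<225)&(D[...,2]>5)&(D[...,2]<40)
    if k.sum()>50: m,nn,N=plane(P[k]); print(n,"plate",indeck(m).round(1),(nn@Rd).round(3),N,np.percentile(D[k][:,1],[1,99]).round(1))
cv2.imwrite("pics/end.png",np.vstack([cv2.resize(im[60:260,150:480],(495,300)),cv2.resize(im2[50:350,150:480],(495,300))]))
E
```

```text
t: 17.05
tool_pos: [597.7, 93.5, 171.7]
tcp_rot: [0.217, -0.116, 0.969, 0.027]
ft_force: [-0.6, -0.3, -0.3]
gripper_width: 0.991
t: 17.88
tool_pos: [477.0, -71.8, 323.5]
tcp_rot: [0.219, -0.112, 0.969, 0.026]
ft_force: [0.2, -0.0, -0.1]
gripper_width: 1.001
[476.98621467 -71.79584366 323.48030431] [-0.44 -0.16  0.54  2.14 -0.1   0.72  1.98]
top red n 201 deck z -71.0 box [[-16.6 -27.3  12.7]
 [ -2.1   0.9  17. ]
 [ 13.8  29.   21.3]]
top handle 142 [[-7.500e+00  1.036e+02  7.190e+01]
 [ 1.000e-01  1.402e+02  7.780e+01]
 [ 6.100e+00  1.765e+02  8.160e+01]]
top plate [  1.2 139.1  18.3] [0.003 0.002 1.   ] 831 [ 72.5 209.9]
scene red n 63 deck z -66.4 box [[-17.9   4.6  15.6]
 [ -9.5  18.5  18.7]
 [  0.6  31.2  21.2]]
scene handle 33 [[  3.3 102.5  70.4]
 [  5.4 140.9  73. ]
 [  6.6 170.1  75.4]]
scene plate [ -0.  136.8  20.2] [0.001 0.001 1.   ] 495 [ 71.3 210.8]
```

View pics/end.png

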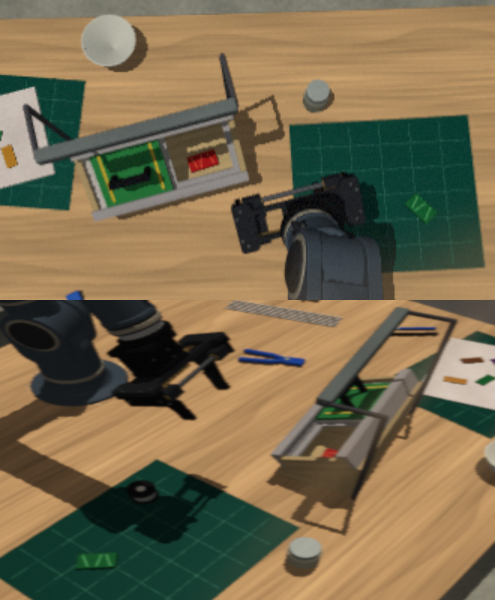

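The pictures show red lying flat in the box (top view, about (205,160)). The hatch is parked, and the jar, green offcut, spool and pliers look untouched. The gripper is clear, so I hand in.

```bash
python3 -c "
from station import r
print(r.finish_job())"
```

```text
the job is handed in; nothing more can be done
None
```

I parked the hatch clear of the opening, dropped the red offcut into the box, and handed the job in at about 18 s of the 59 s allowed. `finish_job` gives no verdict.

**What I did:** I gripped the black handle square to the slope and lifted the hatch about 17 mm. Then I slid it about 142 mm along its channels, lowered it onto the parking deck and let go. I picked up the red offcut lengthwise, held it over the middle of the drop window and released it.

**Last checks, from the top and scene cameras:**

| Item | Measured | Required |
|---|---|---|
| Hatch handle, y in deck frame | about 140 mm (wrist camera, just after release: about 145 mm) | over 128 mm |
| Hatch plate | level within about 0.2°, lying on the deck | within 0.06 rad (about 3.4°) |
| Red offcut, in box frame | flat at about (-2, 1, 17) mm | x -60 to 72, y -80 to 80 mm |
| Red offcut, z in deck frame | about -70 mm | below -10 mm |
| Gripper | open, well away from everything | touching nothing |

**Disagreements and problems:**
- **Handle position:** the cameras differ by a few mm on the handle's y, but every reading clears the limit by at least 12 mm.
- **Red position:** the scene camera sees only part of the offcut, so its centre estimate is shifted. It agrees that red is inside the box.
- **Joint limits:** joints 5 and 6 reached the end of their ranges during the grasp approach, and joints 2 and 3 on the way to the red offcut. The state read up to 0.004 rad past the stated limits. I backed out through a planned waypoint, and nothing reported a fault.
- **Light bar and other items:** wrist force stayed at a few newtons in every reading, with no sign of a knock on the light bar. The green offcut, spool, jar and pliers looked unmoved in the final pictures, but I did not measure them again.

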